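# Finger down the row of bench switches

### The job

Shut the bench down for the night: run the shut fingertips along the row of four switch knobs on the power strip, starting at the end by the isolator box, and push each knob in as you come to it, lightly and one after the other. Keep the fingertips close over the row, no more than about 5 cm above the strip, until the last one is in, then come away. Leave the large main switch on the isolator box out, grasp nothing, and do not disturb the things lying around.

Things in the scene. Friction and masses are not known exactly. Their poses are not given: they have to be found in the camera images.
- strip: grey power strip screwed to the bench, 80 (its x) x 220 (its y) x 40 mm (z) with a flat top face; origin at the centre of its underside, on the bench. Its y axis runs along the row of four switch knobs, spaced 50 mm apart on the centre line of the top face. It stands anywhere on the bench ahead of the robot, its row within about 35 degrees of the world's y
- k1_top (a point): centre of the flat top of a push-pull switch knob on the strip (black mushroom cap, 36 mm across the rim, sloping 37 degrees up to a 12 mm flat top, 10 mm thick), at x = 0, y = +75 mm in the strip's frame. Out (as at the start) this top is 63 mm above the bench, pushed fully in 55 mm; it moves only up and down. The cap is sprung on its stem: it gives 0.4 mm per newton, up to 6 mm more, and springs back
- k1 (a joint): travel of the switch under point k1_top in m: 0 = fully out (on), 0.008 = fully in at a hard stop (off). At the start between 0 and 0.0015. It is the travel of the stem, without the give of the cushioned cap; the stem yields to about 2 N and stays where it is left (no spring)
- k2_top (a point): centre of the flat top of a push-pull switch knob on the strip (black mushroom cap, 36 mm across the rim, sloping 37 degrees up to a 12 mm flat top, 10 mm thick), at x = 0, y = +25 mm in the strip's frame. Out (as at the start) this top is 63 mm above the bench, pushed fully in 55 mm; it moves only up and down. The cap is sprung on its stem: it gives 0.4 mm per newton, up to 6 mm more, and springs back
- k2 (a joint): travel of the switch under point k2_top in m: 0 = fully out (on), 0.008 = fully in at a hard stop (off). At the start between 0 and 0.0015. It is the travel of the stem, without the give of the cushioned cap; the stem yields to about 2 N and stays where it is left (no spring)
- k3_top (a point): centre of the flat top of a push-pull switch knob on the strip (black mushroom cap, 36 mm across the rim, sloping 37 degrees up to a 12 mm flat top, 10 mm thick), at x = 0, y = -25 mm in the strip's frame. Out (as at the start) this top is 63 mm above the bench, pushed fully in 55 mm; it moves only up and down. The cap is sprung on its stem: it gives 0.4 mm per newton, up to 6 mm more, and springs back
- k3 (a joint): travel of the switch under point k3_top in m: 0 = fully out (on), 0.008 = fully in at a hard stop (off). At the start between 0 and 0.0015. It is the travel of the stem, without the give of the cushioned cap; the stem yields to about 2 N and stays where it is left (no spring)
- k4_top (a point): centre of the flat top of a push-pull switch knob on the strip (black mushroom cap, 36 mm across the rim, sloping 37 degrees up to a 12 mm flat top, 10 mm thick), at x = 0, y = -75 mm in the strip's frame. Out (as at the start) this top is 63 mm above the bench, pushed fully in 55 mm; it moves only up and down. The cap is sprung on its stem: it gives 0.4 mm per newton, up to 6 mm more, and springs back
- k4 (a joint): travel of the switch under point k4_top in m: 0 = fully out (on), 0.008 = fully in at a hard stop (off). At the start between 0 and 0.0015. It is the travel of the stem, without the give of the cushioned cap; the stem yields to about 2 N and stays where it is left (no spring)
- isolator: isolator box, a grey painted steel box 90 x 80 x 50 mm fixed to the bench, in line with the strip at either its +y or its -y end (changes from run to run), 175 mm from the strip's centre; origin at the centre of its underside. It carries the main switch, a single large flat knob
- main_top (a point): centre of the top of the main switch knob on the isolator box: flat black disc 42 mm across, top 76 mm above the bench. Stays out
- main (a joint): travel of the main switch knob in m: 0 = out (on), 0.008 = pushed in; starts at 0 and must stay there
- jointbox: low joint box with no knob, 70 x 70 x 30 mm, fixed in line at the other end of the strip, 175 mm from the strip's centre; origin at the centre of its underside
- padlock: bystander, loose: brass padlock standing on its flat foot with the shackle up, 22 x 44 x 62 mm; origin on its underside at the centre; leave alone
- tape: bystander, loose: flat roll-shaped cardboard ring, 64 mm across, 24 mm high; origin on its underside at the centre; leave alone
- jar: bystander, loose: closed jar, 60 mm across, 75 mm high; origin on its underside at the centre; leave alone
- glue: bystander, loose: brown bottle with a white cap, 52 mm across, 130 mm high; origin on its underside at the centre; leave alone
- driver: bystander, loose: screwdriver lying flat, 180 mm long, black handle; origin on its underside (tool axis along x); leave alone
- cup: bystander, loose: white open plastic cup, 76 mm across, 85 mm high; origin on its underside at the centre; leave alone
- hammer: bystander, loose: hammer lying flat; origin on its underside (tool axis along x); leave alone
- can: bystander, loose: red closed can, 68 mm across, 100 mm high; origin on its underside at the centre; leave alone

How it is judged:
By the outcome, as a careful person would: the job done as asked, in the order asked, and still so for the second after the job is handed in, with the robot touching nothing.
It also fails if it takes over 42 s, if anything falls off the work surface, if the arm or the gripper's body presses on something with over 40 N, if the wrist force passes 120 N, or if a joint passes its speed limit or range.

### The arm

A 6-joint arm with a two-finger parallel gripper is mounted at the origin on the work surface. World frame = base frame: x ahead of the robot, y to its left, z up, the work surface at z = 0. Lengths are in m, angles in rad, forces in N, time in s.
With the tool pointing down it reaches from about 0.35 to 0.875 m from the base axis. Payload 4.2 kg.
Tool frame: the origin (TCP) lies at the very end of the fingers, on their centre line; the grasp point (between the pads) lies 19 mm behind it (r.grasp_offset is the distance from the TCP to the grasp point, in m); y points along the fingers, z is the direction in which the jaws open and shut, and the axes are right-handed (so a half turn about y gives the same grasp; the last joint's range is limited). The gripper opens to 87 mm and grips with 3 to 60 N. Pads are 19 mm wide; open, the fingers measure 117 mm over their backs; the gripper's body (75 mm by 190 mm) begins 51 mm behind the grasp point.
Start: joints at [0.259, 0.385, 0.008, 0, -1.194, -0.259], TCP at [0.625, 0, 0.2] pointing down, gripper open.
Joint ranges: [-3.14, 3.14], [-1.21, 2.06], [-1.07, 1.41], [-3.16, 2.05], [-2.99, -0.16], [-3.1, 3.1]. Speed limits (rad/s): [2.79, 2.79, 3.14, 3.14, 3.14, 3.14].

### API

Orientations are given as a 3x3 rotation matrix whose columns are the frame's x, y, z axes.
In Python, from cell import readout, optics, r gives the robot as it stands.
- The arm moves only by the tool drive_tool, never from a script. Its argument "series" is a list of rows, each a list of 2 entries, a list of its own where there are three numbers: the shift along the tool's x, y, z in mm, then the turn about the tool's y in rad. A call has 1 to 20 rows; each row is the pose to reach, as a shift and turn from the pose commanded when the call began, along the tool's axes at that moment; what a row does not reach only later rows make up. A row lasts 1/12 s, in which the tool goes at most 41.7 mm and 7.16 degrees, less where a joint would pass 70% of its speed; a pose out of reach is approached as far as the arm can. A call with a gripper value outside its range is refused whole. "claw" is the gripper command: -1 is shut, 1 is fully open, values between are in proportion, set as the call begins (left out, the last holds). The fingers move at their own pace and stop on an object; "grip_force" is the grip in N (left out, the last holds). Time passes only in rows, so rows that repeat a pose let the fingers close. It gives the time, the measured TCP pose, the force and the opening at its end, in the units of the state.
- readout.state(): the state, without advancing time (a new reading comes with each control period).
- optics.capture(name): name is "scene" or "side" or "wrist"; returns a dict with "image" (480x640x3 uint8, red, green, blue), "depth" (480x640 float32, m along the optical axis (not along the pixel's ray), 0 where there is no reading), "K" (3x3 intrinsics, pixels), "position" and "attitude" of the camera in the world. Camera axes: x right, y down, z forward; pixel columns grow to the right and rows downward; lengths in m; the calibration is good to about 2 mm. A picture is of the moment at which its call begins.
- r.job_done(): hands the job in, once; it reports no verdict.
The state is a dict: "time_s": time; "joint_positions": joint angles; "qvel": joint speeds; "tau": joint torques, N m; "tcp_pos": TCP position; "ee_rot": TCP orientation; "ft_force": force on the tool from outside, world axes, zero at the start; "ft_torque": the same for the moment, N m; "grip_width": finger opening in m.
Only numpy, scipy, OpenCV 4.12 (cv2) and the standard library are available. Lean on these libraries where they do the work, as an engineer would, in place of code of your own. Each camera call takes 0.05 s, during which the arm holds its last target.

## Working session

There is one attempt and no reset: what is moved stays moved. The work goes in short steps, Python scripts to look and compute and a tool call to move; the robot and the scene stay as the last step left them, time stands still between calls to the robot, and variables do not carry over. Pictures are saved under pics/ and viewed, and the job is handed in when it is done.

Besides the shell and the picture viewer there is one more tool, called after "Emit:" in YAML: its name, and indented under it one key for each argument. drive_tool: Moves the arm, as the interface text tells. Its arguments: {"type":"object","properties":{"series":{"type":"array"},"claw":{"type":"number"},"grip_force":{"type":"number"}},"required":["series"]}

```bash
mkdir -p pics; ls
python3 - <<'E'
from cell import readout, optics, r
import cv2,numpy as np
s=readout.state(); print(s)
for n in ["scene","side","wrist"]:
    c=optics.capture(n); cv2.imwrite(f"pics/{n}0.png",c["image"][:,:,::-1]); np.savez(f"{n}0.npz",**c)
    print(n,c["K"].tolist(),c["position"],c["attitude"])
E
```

```text
pics
{'time_s': 0.0, 'joint_positions': array([ 2.58615652e-01,  3.85554808e-01,  6.58492643e-03, -5.07264400e-04,
       -1.19403871e+00, -2.58605378e-01]), 'qvel': array([ 0.00053661,  0.000403  ,  0.00028125,  0.00082003, -0.00095463,
        0.00025308]), 'tau': array([ 5.69075401e-04, -3.90661991e+01,  1.87403029e+01,  4.22001421e+00,
        1.09914420e-02, -1.81494070e-04]), 'tcp_pos': array([6.24313477e-01, 1.95051941e-05, 1.98543520e-01]), 'ee_rot': array([[ 1.76750022e-04, -2.25928347e-03, -9.99997432e-01],
       [ 9.99999978e-01, -1.09758721e-04,  1.76998449e-04],
       [-1.10158329e-04, -9.99997442e-01,  2.25926402e-03]]), 'ft_force': array([ 0.41788356,  0.12456097, -0.38421436]), 'ft_torque': array([-0.0156144 ,  0.01345573, -0.01151873]), 'grip_width': 0.08676964973226342}
scene [[441.90519125172233, 0.0, 318.8048723731918], [0.0, 441.90519125172233, 243.35022287720855], [0.0, 0.0, 1.0]] [1.29926163 0.38115019 0.89950158] [[-0.44579407  0.61032893 -0.65480245]
 [ 0.89500423  0.31644018 -0.31437724]
 [ 0.01533228 -0.72619847 -0.68731413]]
side [[609.7005429428602, 0.0, 319.15421033924054], [0.0, 609.7005429428602, 237.88597052610658], [0.0, 0.0, 1.0]] [-0.19799966 -0.78029112  1.09634104] [[ 0.72070035 -0.48609155  0.49427321]
 [-0.69315903 -0.49393809  0.52493402]
 [-0.01102563 -0.72093007 -0.69292011]]
wrist [[363.1258900992063, 0.0, 312.53428433727055], [0.0, 363.1258900992063, 236.37862283889277], [0.0, 0.0, 1.0]] [ 0.62477084 -0.07657647  0.38288461] [[-9.99999041e-01 -1.73565880e-04 -1.37368504e-03]
 [-5.47416571e-04  9.60841207e-01  2.77099034e-01]
 [ 1.27179825e-03  2.77099521e-01 -9.60840381e-01]]
```

View pics/scene0.png

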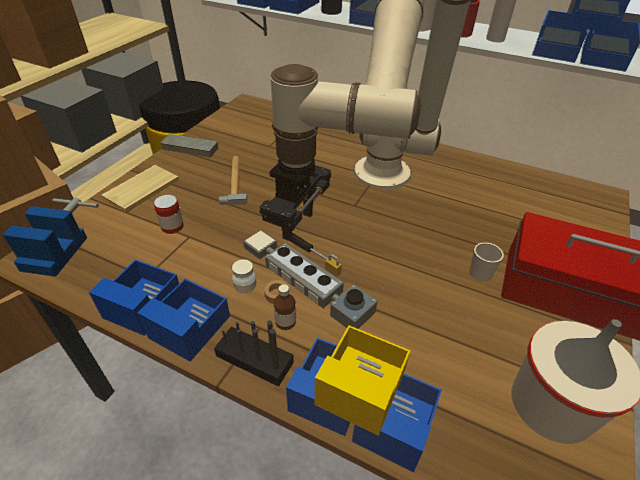

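View pics/side0.png

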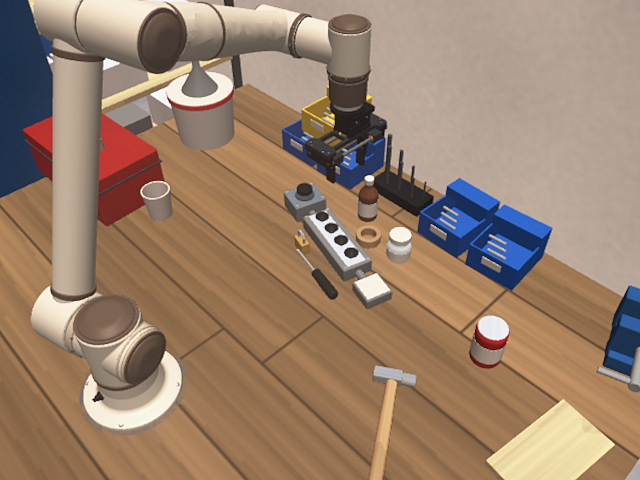

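View pics/wrist0.png

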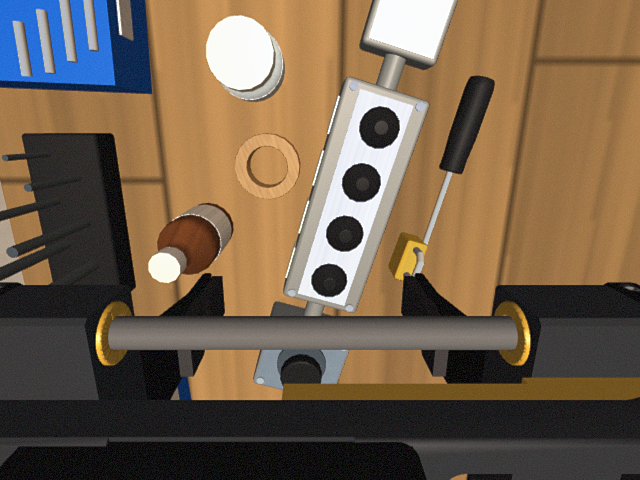

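The wrist view shows the knobs at about (380,127), (361,182), (345,233) and (329,280). The isolator is at (302,365), beyond the last of these. Next I'll triangulate the knobs and the bystanders.

```bash
cat > h.py <<'E'
import numpy as np,cv2
def load(n): return dict(np.load(n+".npz"))
def cloud(c):
    K=c["K"];d=c["depth"];v,u=np.mgrid[:480,:640]
    P=np.stack([(u-K[0,2])/K[0,0]*d,(v-K[1,2])/K[1,1]*d,d],-1)
    W=P@c["attitude"].T+c["position"]; W[d<=0]=np.nan; return W
def proj(c,p):
    q=(np.asarray(p)-c["position"])@c["attitude"]; q=q@c["K"].T; return q[...,:2]/q[...,2:]
E
python3 - <<'E'
from h import *
from scipy.optimize import least_squares
knobs={}
for n in ["wrist0","scene0","side0"]:
    c=load(n);W=cloud(c);im=c["image"].astype(int)
    ok=(im.max(-1)<75)&(W[...,2]>.043)&(W[...,2]<.085)&(W[...,0]>.45)&(W[...,0]<.75)&(W[...,1]>-.25)&(W[...,1]<.3)
    N,L,S,C=cv2.connectedComponentsWithStats(ok.astype(np.uint8))
    print(n)
    for i in range(1,N):
        if S[i,4]>60: print(C[i].round(1),S[i,4],np.nanmedian(W[L==i],0).round(4),np.nanpercentile(W[L==i][:,2],95).round(4))
W=cloud(load("wrist0"))
for n,(u,v) in dict(glue=(168,265),jar=(238,50),tape=(240,165),pad=(412,255),iso=(330,385)).items(): print(n,W[v,u])
# strip top plane fit
E
```

```text
wrist0
[379.1 127. ] 1223 [ 0.5674 -0.0804  0.0572] 0.062
[360.9 182.1] 1099 [ 0.5813 -0.0335  0.0572] 0.0619
[206.7 232.5] 326 [0.715  0.0075 0.072 ] 0.0798
[344.3 233.2] 986 [0.5951 0.0137 0.0576] 0.0624
[328.8 279.8] 869 [0.6085 0.0606 0.0563] 0.0612
[300.6 370.1] 1053 [0.6358 0.1507 0.0748] 0.0761
scene0
[283.3 251.2] 86 [ 0.5718 -0.0751  0.0578] 0.0632
[296.3 260.4] 91 [ 0.5855 -0.0266  0.0581] 0.0635
[309.7 269.7] 97 [0.6003 0.0203 0.0585] 0.064
[323.9 279.7] 99 [0.6134 0.0677 0.0571] 0.0627
[354.  299.4] 329 [0.6457 0.1644 0.0734] 0.0775
[351.7 313.4] 62 [0.6746 0.1772 0.0452] 0.0482
side0
[304.1 189.5] 159 [0.6311 0.1545 0.0748] 0.0799
[321.7 216. ] 78 [0.6031 0.0593 0.057 ] 0.0635
[330.9 227.3] 81 [0.5895 0.0121 0.0589] 0.0646
[340.7 239.6] 90 [ 0.5755 -0.0363  0.0591] 0.0653
[350.8 252.3] 98 [ 0.5608 -0.0835  0.0584] 0.0648
glue [0.7322088  0.01905415 0.12840068]
jar [ 0.68187742 -0.13703683  0.07398447]
tape [ 0.69505419 -0.04528403  0.02313866]
pad [0.52361851 0.0432869  0.03519304]
iso [ 0.62092447 -0.02453398  0.31709739]
```

Run:
```python
from h import *
from scipy.optimize import least_squares
cs=[load(n+"0") for n in["wrist","scene","side"]]
px=[[(328.8,279.8),(344.3,233.2),(360.9,182.1),(379.1,127.)],[(323.9,279.7),(309.7,269.7),(296.3,260.4),(283.3,251.2)],[(321.7,216),(330.9,227.3),(340.7,239.6),(350.8,252.3)]]
px=np.array(px)
for use in [(0,1,2),(0,1),(0,2),(1,2)]:
    # joint model: centre x,y,z, angle; knobs along row
    def f(p):
        d=np.array([np.cos(p[3]),np.sin(p[3]),0]);Q=np.array(p[:3])+np.outer([75,25,-25,-75],d)/1000
        return np.concatenate([(proj(cs[i],Q)-px[i]).ravel()/cs[i]["K"][0,0]*1000 for i in use])
    s=least_squares(f,[.59,-.01,.057,1.28]);print(use,s.x.round(4),np.rad2deg(s.x[3]),np.abs(s.fun).max())
    print(s.fun.reshape(-1,4,2).mean(1).round(2).tolist())
    d=np.array([np.cos(s.x[3]),np.sin(s.x[3])]);print((s.x[:2]+np.outer([75,25,-25,-75],d)/1000).round(4).tolist())
# flat-top centre in wrist & heights: disc highlights
W=cloud(cs[0]);p=[(.6106,.0634),]
# bystander heights/extents perpendicular to row
s_=s.x;d=np.array([np.cos(s_[3]),np.sin(s_[3])]);n=np.array([d[1],-d[0]])
for nm,c in zip(["wrist","scene","side"],cs):
    W=cloud(c);r=W[...,:2]-s_[:2];a=r@d;b=r@n
    for lo,hi in[(-.15,-.04),(.04,.15)]:
        m=(W[...,2]>.1)&(W[...,2]<.15)&(abs(a)<.2)&(b>lo)&(b<hi)
        if m.sum():print(nm,lo,m.sum(),"b",np.nanpercentile(b[m],[1,99]),"a",np.nanpercentile(a[m],[1,99]),"z",np.nanmax(W[m][:,2]))
```

```text
(0, 1, 2) [ 0.5872 -0.0083  0.0519  1.287 ] 73.73847756170488 1.8502352564125715
[[0.31, 0.61], [-1.76, 0.26], [0.6, 0.65]]
[[0.6082, 0.0637], [0.5942, 0.0157], [0.5802, -0.0323], [0.5662, -0.0803]]
(0, 1) [ 0.5871 -0.0083  0.0515  1.2868] 73.72923583896123 1.8465156248403223
[[0.32, 0.4], [-1.74, 0.45]]
[[0.6081, 0.0637], [0.5941, 0.0157], [0.5801, -0.0323], [0.5661, -0.0803]]
(0, 2) [ 0.5873 -0.0085  0.0522  1.2869] 73.73666174142912 0.9581371810237701
[[0.06, 0.2], [0.77, 0.49]]
[[0.6083, 0.0635], [0.5943, 0.0155], [0.5803, -0.0325], [0.5663, -0.0805]]
(1, 2) [ 0.5867 -0.0066  0.0526  1.2863] 73.6990365582849 0.5300799713610194
[[-0.31, 0.07], [-0.4, -0.09]]
[[0.6077, 0.0654], [0.5937, 0.0174], [0.5797, -0.0306], [0.5656, -0.0786]]
wrist 0.04 1313 b [0.12290066 0.14579153] a [0.05599726 0.0786798 ] z 0.1312640647846095
scene 0.04 160 b [0.12562563 0.14763709] a [0.05917938 0.08262217] z 0.13398915746911544
side 0.04 136 b [0.1216645  0.14585621] a [0.0544933  0.07917532] z 0.13469028406390426
```

Emit:
drive_tool:
  series:
    - [[10, 10, 2], -0.1]
    - [[20, 20, 4], -0.22]
    - [[30, 30, 6], -0.34]
    - [[40, 40, 9], -0.46]
    - [[50, 50, 12], -0.58]
    - [[58, 60, 14], -0.7]
    - [[64.5, 70, 16], -0.82]
    - [[64.5, 78, 16], -0.94]
    - [[64.5, 80, 16], -1.06]
    - [[64.5, 80, 16], -1.18]
    - [[64.5, 80, 16], -1.287]
    - [[64.5, 80, 16], -1.287]
    - [[64.5, 80, 16], -1.287]
    - [[64.5, 80, 16], -1.287]
    - [[64.5, 80, 16], -1.287]
    - [[64.5, 80, 16], -1.287]
  claw: -1
  grip_force: 10

```text
time_s: 1.48
tcp_pos: [0.609, 0.0645, 0.1197]
ee_rot: [[-0.96, 0.0, -0.281], [0.281, 0.0, -0.96], [-0.0, -1.0, -0.0]]
ft_force: [0.3, -0.6, 0.7]
grip_width: 0.0005
```

Run:
```python
from cell import readout, optics, r
import cv2,numpy as np
s=readout.state()
for k in["time_s","tcp_pos","ee_rot","ft_force","grip_width"]: print(k,s[k])
for n in ["side","wrist"]:
    c=optics.capture(n); cv2.imwrite(f"pics/{n}1.png",c["image"][:,:,::-1]); np.savez(f"{n}1.npz",**c)
from h import *
c=load("wrist1");W=cloud(c);im=c["image"].astype(int)
ok=(im.max(-1)<75)&(W[...,2]>.043)&(W[...,2]<.085)
N,L,S,C=cv2.connectedComponentsWithStats(ok.astype(np.uint8))
for i in range(1,N):
    if S[i,4]>100: print(C[i].round(1),S[i,4],np.nanmedian(W[L==i],0).round(4),np.nanpercentile(W[L==i][:,2],95).round(4))
print(s["joint_positions"])
```

```text
time_s 1.4833
tcp_pos [0.60895895 0.06449375 0.11967954]
ee_rot [[-9.59703243e-01  1.03246980e-05 -2.81015453e-01]
 [ 2.81015453e-01  1.51755608e-05 -9.59703243e-01]
 [-5.64407904e-06 -1.00000000e+00 -1.74654346e-05]]
ft_force [ 0.26378768 -0.64630387  0.73055742]
grip_width 0.000508419561738819
[310.   61.9] 548 [0.7163 0.0367 0.0785] 0.0823
[165.9 248.2] 3157 [0.638  0.1567 0.0749] 0.0761
[313. 241.] 1684 [0.6106 0.063  0.0563] 0.0611
[382.1 241.5] 1700 [0.597  0.0164 0.0575] 0.0622
[450.9 241.2] 1689 [ 0.5834 -0.0303  0.057 ] 0.0618
[520.2 241.3] 1709 [ 0.5697 -0.0773  0.0571] 0.0619
[ 3.69521064e-01  4.28332172e-01 -1.35503894e-01 -1.23310681e-05
 -1.00694515e+00  9.16429817e-01]
```

View pics/wrist1.png

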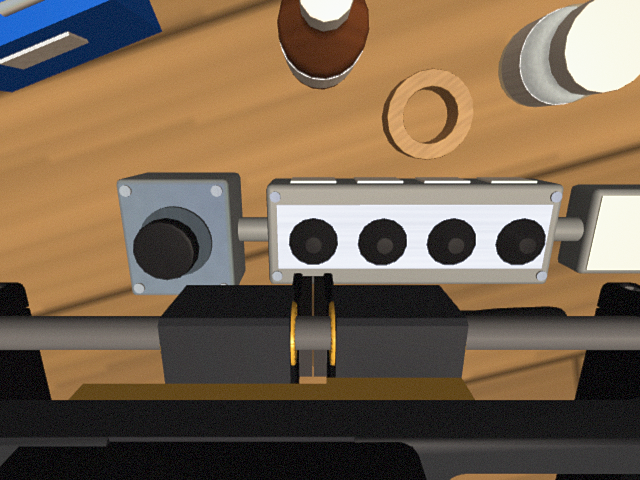

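Run:
```python
from h import *
from scipy.optimize import least_squares
c=load("wrist1");c0=load("wrist0")
P=[[313,241],[382.1,241.5],[450.9,241.2],[520.2,241.3]]
P0=[(328.8,279.8),(344.3,233.2),(360.9,182.1),(379.1,127.)]
for a,b in zip(P,P0):
    s=least_squares(lambda p:np.r_[proj(c,p)-a,proj(c0,p)-b],[.6,0,.057]);print(s.x.round(4),s.fun.round(2))
    s=least_squares(lambda p:proj(c,[p[0],p[1],.057])-a,[.6,0]);print("  z57",s.x.round(4))
```

```text
[0.6084 0.0637 0.0505] [-0.05  0.14 -0.16 -0.12]
  z57 [0.6104 0.0631]
[0.5944 0.0156 0.0519] [-0.04  0.14 -0.16 -0.11]
  z57 [0.5963 0.0161]
[ 0.5804 -0.0325  0.0512] [-0.04  0.13 -0.14 -0.09]
  z57 [ 0.5828 -0.0308]
[ 0.5664 -0.0806  0.0516] [-0.05  0.18 -0.19 -0.12]
  z57 [ 0.569 -0.078]
```

The wrist view is now aligned with the row: knobs at (313,241), (382,241), (451,241) and (520,241), all upright. The main switch is at (166,248) on the isolator, and the glue bottle is well off the row. I'll press the first knob.

Emit:
drive_tool:
  series:
    - [[0, 12, 0], 0]
    - [[0, 24, 0], 0]
    - [[0, 36, 0], 0]
    - [[0, 46, 0], 0]
    - [[0, 52, 0], 0]
    - [[0, 56, 0], 0]
    - [[0, 58, 0], 0]
    - [[0, 60, 0], 0]
    - [[0, 62, 0], 0]
    - [[0, 63.5, 0], 0]
    - [[0, 65, 0], 0]
    - [[0, 66, 0], 0]
    - [[0, 67, 0], 0]
    - [[0, 67, 0], 0]
    - [[0, 67, 0], 0]
    - [[0, 67, 0], 0]

```text
time_s: 2.92
tcp_pos: [0.609, 0.0645, 0.0528]
ee_rot: [[-0.96, 0.0, -0.28], [0.28, 0.0, -0.96], [-0.0, -1.0, -0.0]]
ft_force: [-0.7, -0.2, 0.3]
grip_width: 0.0006
```

Run:
```python
from cell import readout, optics, r
import cv2,numpy as np
s=readout.state()
for k in["time_s","tcp_pos","ft_force","ft_torque"]: print(k,s[k])
for n in ["side","wrist","scene"]:
    c=optics.capture(n); np.savez(f"{n}2.npz",**c)
    im=c["image"][:,:,::-1]
    if n=="side": im=cv2.resize(im[140:300,240:440],None,fx=4,fy=3.7)
    if n=="scene": im=cv2.resize(im[200:340,230:400],None,fx=4,fy=4)
    cv2.imwrite(f"pics/{n}2.png",im)
for i in range(3): print(readout.state()["ft_force"])
from h import *
c=load("wrist2");W=cloud(c);im=c["image"].astype(int)
ok=(im.max(-1)<75)&(W[...,2]>.043)&(W[...,2]<.085)
N,L,S,C=cv2.connectedComponentsWithStats(ok.astype(np.uint8))
for i in range(1,N):
    if S[i,4]>100: print(C[i].round(1),S[i,4],np.nanmedian(W[L==i],0).round(4),np.nanpercentile(W[L==i][:,2],95).round(4))
```

```text
time_s 2.9167
tcp_pos [0.60904912 0.06454727 0.05276092]
ft_force [-0.68818616 -0.20229705  0.27325412]
ft_torque [-0.07357705  0.08029185 -0.0434085 ]
[ 0.68266303 -0.36127977 -0.29433407]
[ 0.68266303 -0.36127977 -0.29433407]
[ 0.68266303 -0.36127977 -0.29433407]
[314.1  37.8] 1221 [0.7147 0.035  0.0763] 0.0816
[159.1 251.6] 210 [0.647  0.1368 0.0509] 0.0527
[313.2 268.2] 1943 [0.6175 0.061  0.0559] 0.0819
[496.  276.8] 2949 [ 0.5843 -0.0298  0.0569] 0.0618
[113.9 284.6] 5187 [0.6404 0.1542 0.0749] 0.076
[405.4 268.5] 1940 [0.6019 0.0148 0.057 ] 0.0621
[586.2 276. ] 2774 [ 0.5715 -0.0754  0.0568] 0.0618
```

View pics/side2.png

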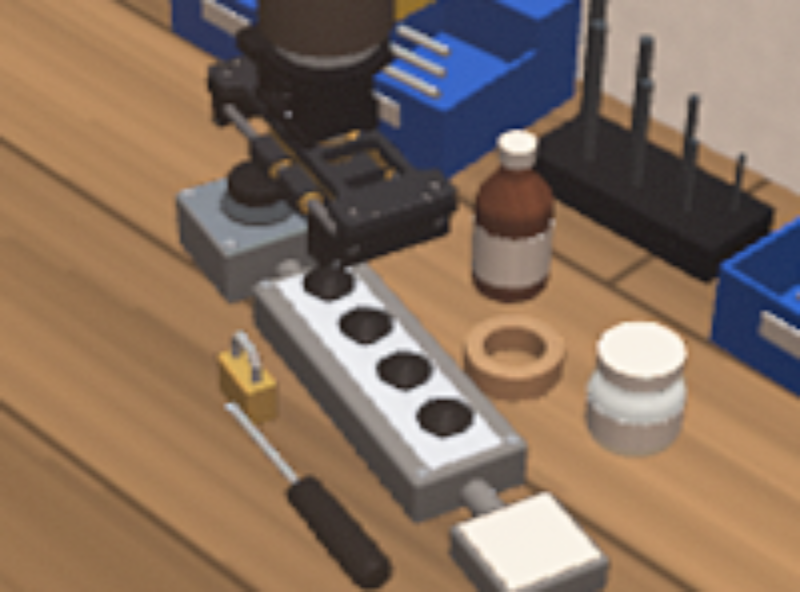

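View pics/scene2.png

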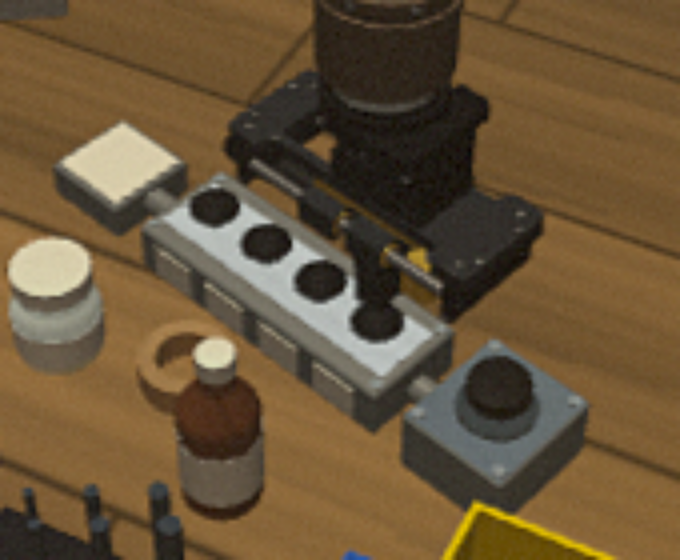

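View pics/wrist2.png

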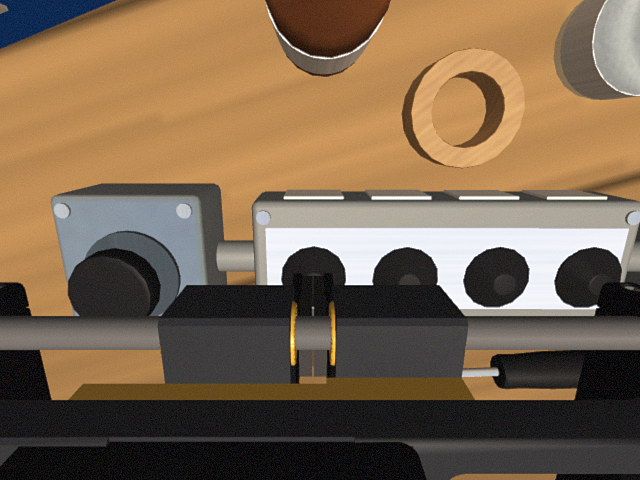

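The force is about zero at z = 53 mm, so I can't yet say that the knob is in. The side view shows the tips at the upper edge of the first knob. I'll check where the tips are relative to the cap.

Run:
```python
from h import *
c=load("wrist2");tcp=np.array([.609,.0645,.0528])
print("tcp px wrist",proj(c,tcp),"side",proj(load("side2"),tcp),"scene",proj(load("scene2"),tcp))
im=c["image"];W=cloud(c)
crop=im[220:310,250:380,::-1];cv2.imwrite("pics/w2c.png",cv2.resize(np.clip(crop.astype(float)*2.5,0,255).astype(np.uint8),None,fx=6,fy=6,interpolation=cv2.INTER_NEAREST))
for u in(295,313,331): print(u,[(v,*(W[v,u]*1000).round(1)) for v in range(246,300,4)])
u=405;print(u,[(v,*(W[v,u]*1000).round(1)) for v in range(246,300,4)])
cc=load("side2");cv2.imwrite("pics/s2c.png",cv2.resize(np.clip(cc["image"][195:260,290:370,::-1].astype(float)*2,0,255).astype(np.uint8),None,fx=9,fy=9,interpolation=cv2.INTER_NEAREST))
```

```text
tcp px wrist [311.50104932 277.26730282] side [322.08933712 215.59607736] scene [323.22181625 279.75812072]
295 [(246, np.float64(625.1), np.float64(69.6), np.float64(40.6)), (250, np.float64(622.9), np.float64(70.2), np.float64(41.0)), (254, np.float64(624.2), np.float64(69.3), np.float64(52.5)), (258, np.float64(622.1), np.float64(69.9), np.float64(52.7)), (262, np.float64(620.5), np.float64(70.3), np.float64(54.4)), (266, np.float64(618.8), np.float64(70.8), np.float64(55.7)), (270, np.float64(616.7), np.float64(71.4), np.float64(55.9)), (274, np.float64(622.1), np.float64(68.7), np.float64(76.3)), (278, np.float64(621.7), np.float64(68.7), np.float64(80.4)), (282, np.float64(621.8), np.float64(68.4), np.float64(85.5)), (286, np.float64(622.3), np.float64(68.0), np.float64(91.2)), (290, np.float64(621.7), np.float64(68.0), np.float64(94.0)), (294, np.float64(621.4), np.float64(67.9), np.float64(97.5)), (298, np.float64(621.7), np.float64(67.6), np.float64(102.1))]
313 [(246, np.float64(625.5), np.float64(58.9), np.float64(51.3)), (250, np.float64(623.9), np.float64(59.3), np.float
[... 1804 characters left out ...]
loat64(56.0)), (258, np.float64(607.5), np.float64(13.9), np.float64(57.3)), (262, np.float64(605.5), np.float64(14.4), np.float64(57.6)), (266, np.float64(604.4), np.float64(15.3), np.float64(60.2)), (270, np.float64(602.1), np.float64(15.7), np.float64(59.8)), (274, np.float64(600.6), np.float64(16.4), np.float64(61.4)), (278, np.float64(599.0), np.float64(17.1), np.float64(62.6)), (282, np.float64(596.6), np.float64(17.5), np.float64(62.2)), (286, np.float64(638.7), np.float64(30.4), np.float64(150.6)), (290, np.float64(639.3), np.float64(31.1), np.float64(154.0)), (294, np.float64(639.0), np.float64(31.6), np.float64(155.5)), (298, np.float64(638.7), np.float64(32.0), np.float64(156.9))]
```

View pics/w2c.png

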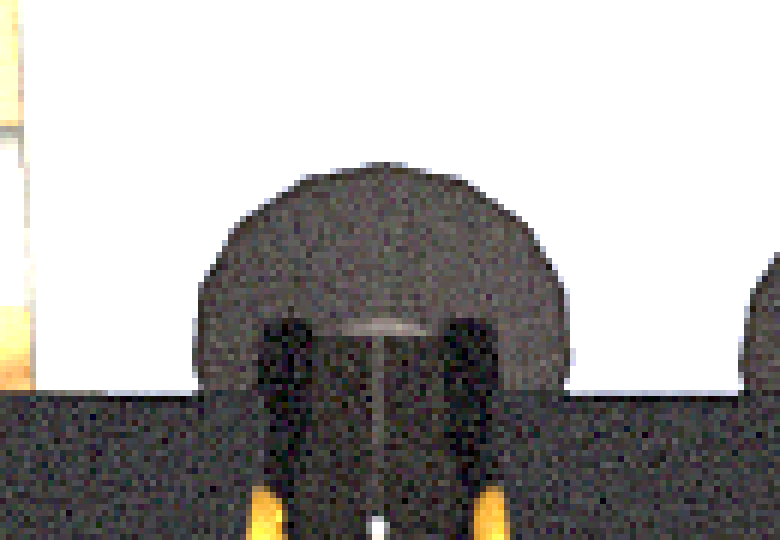

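View pics/s2c.png

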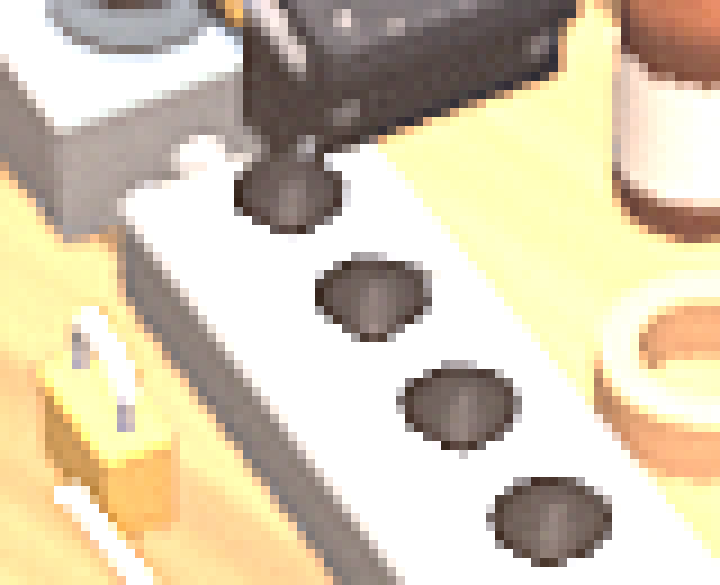

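Run:
```python
from h import *
st={"wrist0":.1985,"wrist1":.1197,"wrist2":.0528}
for n,z in st.items():
    c=load(n);W=cloud(c);d=c["depth"]
    A=c["attitude"]; q=(W-c["position"])
    # finger px: heights above tcp between -0.03 and .08, within camera-near band
    H=W[...,2]-z
    cols={"wrist0":[(185,225),(402,440)],"wrist1":[(290,340)],"wrist2":[(290,340)]}[n]
    for a,b in cols:
        for v in range(262,300,3):
            h=H[v,a:b];m=(d[v,a:b]<.235)
            if m.any(): print(n,v,m.sum(),"H mm",np.percentile(h[m],[5,50,95])*1000//1)
```

```text
wrist0 274 9 H mm [nan nan nan]
wrist0 277 22 H mm [23. 25. 27.]
wrist0 280 25 H mm [nan nan nan]
wrist0 283 27 H mm [24. 31. 34.]
wrist0 286 30 H mm [nan nan nan]
wrist0 289 32 H mm [26. 37. 41.]
wrist0 292 35 H mm [25. 40. 44.]
wrist0 295 39 H mm [26. 43. 47.]
wrist0 298 39 H mm [27. 46. 50.]
wrist0 274 8 H mm [22. 23. 24.]
wrist0 277 22 H mm [nan nan nan]
wrist0 280 25 H mm [24. 28. 31.]
wrist0 283 27 H mm [nan nan nan]
wrist0 286 30 H mm [nan nan nan]
wrist0 289 32 H mm [26. 37. 41.]
wrist0 292 35 H mm [24. 40. 44.]
wrist0 295 38 H mm [26. 43. 47.]
wrist0 298 38 H mm [26. 46. 49.]
wrist1 262 1 H mm [nan nan nan]
wrist1 274 16 H mm [22. 23. 24.]
wrist1 277 40 H mm [22. 24. 27.]
wrist1 280 40 H mm [26. 28. 31.]
wrist1 283 40 H mm [nan nan nan]
wrist1 286 50 H mm [33. 37. 98.]
wrist1 289 50 H mm [ 36.  40. 100.]
wrist1 292 50 H mm [ 39.  42. 101.]
wrist1 295 50 H mm [nan nan nan]
wrist1 298 50 H mm [ 45.  47. 105.]
wrist2 262 50 H mm [0. 3. 4.]
wrist2 265 50 H mm [0. 3. 5.]
wrist2 268 50 H mm [1. 4. 6.]
wrist2 271 50 H mm [1. 5. 7.]
wrist2 274 50 H mm [ 2.  7. 23.]
wrist2 277 50 H mm [ 2. 23. 27.]
wrist2 280 50 H mm [nan nan nan]
wrist2 283 50 H mm [nan nan nan]
wrist2 286 50 H mm [33. 37. 97.]
wrist2 289 50 H mm [36. 39. 99.]
wrist2 292 50 H mm [ 39.  42. 101.]
wrist2 295 50 H mm [ 42.  45. 103.]
wrist2 298 50 H mm [ 45.  46. 105.]
```

Run:
```python
from h import *
from cell import r
print(r.grasp_offset)
o=np.array([.609,.0645]);R=np.array([[-.96,.281],[-.281,-.96]]) # rows: tool x, tool z in xy
for n in ["side2","scene2"]:
    c=load(n);W=cloud(c);loc=(W[...,:2]-o)@R.T
    m=(abs(loc[...,0])<.03)&(abs(loc[...,1])<.035)&(W[...,2]>.045)&(W[...,2]<.14)
    ys,xs=np.nonzero(m);print(n,xs.min(),xs.max(),ys.min(),ys.max())
    for v in range(ys.min(),ys.max()+1):
        k=m[v]; 
        print(v,[(int(u),*(loc[v,u]*1000).round().astype(int).tolist(),int(W[v,u,2]*1000)) for u in np.nonzero(k)[0][::3]])
```

```text
0.0187
side2 308 335 197 226
197 [(318, 8, -5, 114)]
198 [(317, 10, -7, 110)]
199 [(317, 11, -5, 109)]
200 [(317, 8, -11, 100), (320, 9, 7, 114)]
201 [(317, 11, -6, 101), (320, 10, 10, 113)]
202 [(317, 11, -7, 97), (320, 8, 6, 106)]
203 [(317, 9, -9, 92), (320, 11, 11, 108)]
204 [(317, 10, -7, 90), (320, 10, 9, 103), (323, 1, 8, 98)]
205 [(317, 11, -6, 88), (320, 11, 10, 101), (323, 2, 9, 96)]
206 [(317, 10, -7, 84), (320, 13, 13, 100), (323, 4, 12, 96)]
207 [(317, 10, -9, 78), (320, 10, 8, 92), (323, 2, 10, 90)]
208 [(317, 10, -8, 76), (320, 11, 9, 90), (323, 2, 9, 86)]
209 [(319, 10, 3, 81), (322, 5, 9, 83)]
210 [(320, 10, 8, 82), (323, 0, 5, 75)]
211 [(320, 11, 10, 80), (323, -8, -10, 57)]
212 [(318, 6, -10, 59), (321, 1, -4, 62), (324, -5, 1, 63)]
213 [(317, 8, -14, 54), (320, 4, -3, 61), (323, -1, 2, 62), (326, -12, 0, 56)]
214 [(314, 12, -23, 45), (318, 7, -8, 54), (321, 5, 3, 62), (324, -1, 8, 64), (327, -12, 5, 56)]
215 [(308, 27, -27, 45), (318, 13, 2, 61), (321, 6, 5, 61), (324, -2, 7, 59), (327, -9, 9, 58)]
216 [(309, 28, -19, 48), (318, 14, 4, 60), (321, 6, 5, 57), (324, 
[... 1436 characters left out ...]
60), (324, -8, -10, 77), (327, 10, -4, 58)]
278 [(318, -7, 12, 55), (321, -6, 3, 62), (324, -1, -3, 62), (327, 8, -5, 56)]
279 [(317, -9, 14, 51), (320, -9, 3, 60), (323, -4, -3, 61), (326, 1, -9, 61), (329, 11, -10, 54)]
280 [(317, -12, 10, 53), (320, -10, 3, 57), (323, -6, -4, 59), (326, 0, -9, 58), (329, 9, -12, 53)]
281 [(317, -14, 9, 52), (320, -11, 1, 56), (323, -6, -5, 56), (326, -2, -11, 57), (329, 6, -14, 54)]
282 [(318, -14, 5, 52), (321, -14, -5, 59), (324, -6, -8, 55), (327, 0, -13, 54)]
283 [(318, -18, 2, 53), (321, -12, -4, 53), (324, -9, -10, 55), (327, -2, -15, 54)]
284 [(320, -19, -6, 56), (323, -11, -9, 52), (326, -5, -14, 51)]
285 [(322, -16, -10, 53), (325, -11, -16, 54)]
```

All three cameras agree: the shut tips are a block of about 19 × 19 mm ending at z ≈ 75–76 mm, while the reported TCP is at 53 mm. So the reported TCP lies about 22–23 mm below the visible tips, and knob 1 (top at 62 mm) hasn't been touched. Before going lower I'll check the gripper body's clearance.

Run:
```python
from h import *
o=np.array([.609,.0645]);R=np.array([[-.96,.281],[-.281,-.96]])
for n in ["side2","scene2","wrist2"]:
    c=load(n);W=cloud(c);l=(W[...,:2]-o)@R.T*1000;z=W[...,2]*1000
    for b in range(-110,110,20):
        m=(abs(l[...,0])<55)&(l[...,1]>=b)&(l[...,1]<b+20)&(z>80)&(z<220)
        if m.sum()>5:print(n,b,m.sum(),"zmin",np.percentile(z[m],2).round(),"x",np.percentile(l[...,0][m],[2,98]).round())
```

```text
side2 -110 20 zmin 82.0 x [ 6. 36.]
side2 -90 132 zmin 121.0 x [ 7. 38.]
side2 -70 62 zmin 160.0 x [17. 37.]
side2 -50 63 zmin 159.0 x [19. 34.]
side2 -30 100 zmin 154.0 x [17. 39.]
side2 -10 183 zmin 82.0 x [-12.  37.]
side2 10 439 zmin 103.0 x [-24.  37.]
side2 30 154 zmin 155.0 x [-26.  37.]
side2 50 100 zmin 159.0 x [-35.  33.]
side2 70 345 zmin 148.0 x [-36.  37.]
side2 90 197 zmin 163.0 x [-34.  36.]
scene2 -110 156 zmin 168.0 x [-38.  34.]
scene2 -90 327 zmin 147.0 x [-38.  34.]
scene2 -70 296 zmin 161.0 x [-33.  23.]
scene2 -50 174 zmin 151.0 x [-38.   1.]
scene2 -30 225 zmin 84.0 x [-39.   5.]
scene2 -10 214 zmin 83.0 x [-38.   3.]
scene2 10 131 zmin 152.0 x [-39. -21.]
scene2 30 60 zmin 154.0 x [-38. -18.]
scene2 50 118 zmin 158.0 x [-36.  15.]
scene2 70 266 zmin 147.0 x [-39.  29.]
scene2 90 23 zmin 180.0 x [-35.  30.]
wrist2 -90 3603 zmin 145.0 x [-37.  -2.]
wrist2 -70 4599 zmin 158.0 x [-33. -23.]
wrist2 -50 13611 zmin 158.0 x [-38. -24.]
wrist2 -30 19578 zmin 153.0 x [-38. -23.]
wrist2 -10 19725 zmin 91.0 x [-38.   3.]
wrist2 10 19070 zmin 153.0 x [-38. -20.]
wrist2 30 12018 zmin 158.0 x [-38. -19.]
wrist2 50 6577 zmin 158.0 x [-33. -19.]
wrist2 70 5770 zmin 146.0 x [-38.  23.]
```

Emit:
drive_tool:
  series:
    - [[0, 3, 0], 0]
    - [[0, 6, 0], 0]
    - [[0, 9, 0], 0]
    - [[0, 10, 0], 0]
    - [[0, 10, 0], 0]
    - [[0, 10, 0], 0]

```text
time_s: 3.57
tcp_pos: [0.609, 0.0645, 0.0425]
ee_rot: [[-0.96, -0.0, -0.28], [0.28, -0.0, -0.96], [0.0, -1.0, 0.0]]
ft_force: [0.9, -0.3, 0.0]
grip_width: 0.0006
```

Emit:
drive_tool:
  series:
    - [[0, 1, 0], 0]
    - [[0, 2, 0], 0]
    - [[0, 3, 0], 0]
    - [[0, 4, 0], 0]
    - [[0, 4, 0], 0]
    - [[0, 4, 0], 0]

```text
time_s: 4.07
tcp_pos: [0.609, 0.0645, 0.0388]
ee_rot: [[-0.96, 0.0, -0.28], [0.28, 0.0, -0.96], [-0.0, -1.0, -0.0]]
ft_force: [0.2, -0.7, 0.8]
grip_width: 0.0004
```

Emit:
drive_tool:
  series:
    - [[0, 1, 0], 0]
    - [[0, 2, 0], 0]
    - [[0, 3, 0], 0]
    - [[0, 3, 0], 0]
    - [[0, 3, 0], 0]

```text
time_s: 4.48
tcp_pos: [0.609, 0.0645, 0.0356]
ee_rot: [[-0.96, 0.0, -0.28], [0.28, -0.0, -0.96], [-0.0, -1.0, -0.0]]
ft_force: [-0.8, 0.9, 0.6]
grip_width: 0.0003
```

Emit:
drive_tool:
  series:
    - [[0, 1, 0], 0]
    - [[0, 2, 0], 0]
    - [[0, 3, 0], 0]
    - [[0, 3, 0], 0]
    - [[0, 3, 0], 0]

```text
time_s: 4.9
tcp_pos: [0.609, 0.0645, 0.0326]
ee_rot: [[-0.96, 0.0, -0.28], [0.28, 0.0, -0.96], [-0.0, -1.0, -0.0]]
ft_force: [1.5, 0.4, 0.7]
grip_width: 0.0005
```

Run:
```python
from h import *
from cell import readout, optics, r
o=np.array([.609,.0645]);R=np.array([[-.96,.281],[-.281,-.96]])
for n in ["wrist","scene","side"]:
    c=optics.capture(n);np.savez(n+"3.npz",**c);W=cloud(c);l=(W[...,:2]-o)@R.T*1000;z=W[...,2]*1000
    if n=="wrist":
        cv2.imwrite("pics/w3.png",cv2.resize(np.clip(c["image"][220:320,200:400,::-1].astype(float)*2.5,0,255).astype(np.uint8),None,fx=4,fy=4))
        for u in(295,304,313,322):print(u,[(v,*l[v,u].round().tolist(),z[v,u].round(1)) for v in range(252,300,4)])
    print(n,readout.state()["ft_force"])
```

```text
295 [(252, -17.0, -9.0, np.float64(38.9)), (256, -15.0, -8.0, np.float64(39.6)), (260, -14.0, -8.0, np.float64(44.8)), (264, -13.0, -8.0, np.float64(45.9)), (268, -11.0, -8.0, np.float64(47.9)), (272, -9.0, -8.0, np.float64(48.1)), (276, -12.0, -8.0, np.float64(59.9)), (280, -11.0, -7.0, np.float64(63.4)), (284, -12.0, -7.0, np.float64(68.4)), (288, -11.0, -7.0, np.float64(72.4)), (292, -12.0, -7.0, np.float64(77.1)), (296, -12.0, -7.0, np.float64(80.8))]
304 [(252, -16.0, -4.0, np.float64(38.2)), (256, -16.0, -4.0, np.float64(44.5)), (260, -15.0, -4.0, np.float64(47.0)), (264, -13.0, -4.0, np.float64(47.9)), (268, -12.0, -4.0, np.float64(49.6)), (272, -10.0, -4.0, np.float64(50.7)), (276, -10.0, -4.0, np.float64(54.4)), (280, -10.0, -3.0, np.float64(60.3)), (284, -10.0, -3.0, np.float64(64.5)), (288, -10.0, -3.0, np.float64(68.4)), (292, -10.0, -3.0, np.float64(72.3)), (296, -10.0, -3.0, np.float64(76.7))]
313 [(252, -17.0, 1.0, np.float64(39.6)), (256, -17.0, 1.0, np.float64(45.4)), (260, -16.0, 1.0, np.float64(48.1)), (264, -13.0, 1.0, np.float64(47.4)), (268, -12.0, 1.0, np.float64(50.0)), (272, -10.0, 1.0, np.float64(50.5)), (276, -10.0, 1.0, np.float64(54.7)), (280, -9.0, 1.0, np.float64(57.9)), (284, -7.0, 1.0, np.float64(56.8)), (288, -5.0, 1.0, np.float64(58.7)), (292, -3.0, 1.0, np.float64(58.1)), (296, -2.0, 1.0, np.float64(59.4))]
322 [(252, -17.0, 5.0, np.float64(40.0)), (256, -16.0, 5.0, np.float64(44.5)), (260, -15.0, 5.0, np.float64(46.0)), (264, -14.0, 5.0, np.float64(48.3)), (268, -11.0, 5.0, np.float64(48.1)), (272, -10.0, 5.0, np.float64(50.6)), (276, -10.0, 5.0, np.float64(54.6)), (280, -10.0, 5.0, np.float64(60.8)), (284, -10.0, 5.0, np.float64(63.9)), (288, -10.0, 5.0, np.float64(69.3)), (292, -10.0, 5.0, np.float64(73.0)), (296, -10.0, 5.0, np.float64(76.4))]
wrist [ 0.95420369  0.29119764 -0.1511289 ]
scene [-0.27854771 -0.45845563  0.01341654]
side [0.44681241 0.17068137 0.84783808]
```

View pics/w3.png

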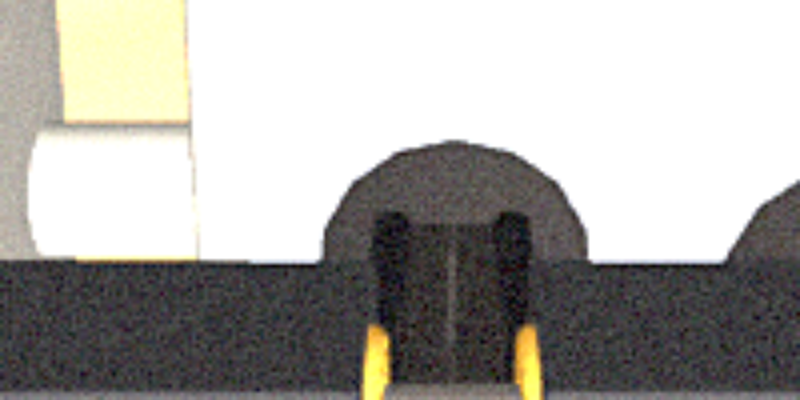

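The wrist depth shows cap 1 about 7 mm lower than at the start, and the tips are on it. The force reading doesn't register this contact, so I won't rely on it. I'll go 2.5 mm further and read the joint torques as well.

Run:
```python
from cell import readout
s=readout.state();print(s["tau"].round(2),s["ft_force"].round(2),s["ft_torque"].round(3),s["tcp_pos"])
```

```text
[-2.000e-02 -4.148e+01  1.449e+01  3.170e+00  1.000e-02  0.000e+00] [0.45 0.17 0.85] [-0.076 -0.076 -0.008] [0.60903553 0.06454315 0.03262924]
```

Emit:
drive_tool:
  series:
    - [[0, 1, 0], 0]
    - [[0, 2, 0], 0]
    - [[0, 2.5, 0], 0]
    - [[0, 2.5, 0], 0]
    - [[0, 2.5, 0], 0]

```text
time_s: 5.47
tcp_pos: [0.6091, 0.0645, 0.0306]
ee_rot: [[-0.96, 0.0, -0.28], [0.28, 0.0, -0.96], [-0.0, -1.0, -0.0]]
ft_force: [-1.3, -0.5, 4.4]
grip_width: 0.0007
```

Run:
```python
from cell import readout, optics
from h import *
s=readout.state();print(s["tau"].round(2),s["ft_force"].round(2),s["ft_torque"].round(3),s["tcp_pos"])
o=np.array([.609,.0645]);R=np.array([[-.96,.281],[-.281,-.96]])
c=optics.capture("wrist");W=cloud(c);l=(W[...,:2]-o)@R.T*1000;z=W[...,2]*1000
for u in(304,313,322):print(u,[(v,*l[v,u].round().tolist(),z[v,u].round(1)) for v in range(252,300,4)])
for i in range(4):
    optics.capture("side");print(readout.state()["ft_force"].round(1))
```

```text
[ -0.13 -39.22  13.93   2.94   0.4    0.  ] [-1.28 -0.52  4.36] [-0.031  0.364 -0.028] [0.60910514 0.06451206 0.03061646]
304 [(252, -18.0, -4.0, np.float64(40.2)), (256, -16.0, -4.0, np.float64(42.3)), (260, -15.0, -4.0, np.float64(44.5)), (264, -13.0, -4.0, np.float64(45.9)), (268, -11.0, -4.0, np.float64(45.9)), (272, -11.0, -4.0, np.float64(50.0)), (276, -10.0, -4.0, np.float64(53.0)), (280, -10.0, -3.0, np.float64(57.8)), (284, -10.0, -3.0, np.float64(62.9)), (288, -10.0, -3.0, np.float64(66.2)), (292, -10.0, -3.0, np.float64(72.0)), (296, -9.0, -3.0, np.float64(74.1))]
313 [(252, -18.0, 1.0, np.float64(39.9)), (256, -17.0, 1.0, np.float64(43.8)), (260, -15.0, 1.0, np.float64(44.9)), (264, -13.0, 1.0, np.float64(45.8)), (268, -12.0, 1.0, np.float64(47.1)), (272, -10.0, 1.0, np.float64(48.4)), (276, -10.0, 1.0, np.float64(52.8)), (280, -9.0, 1.0, np.float64(55.2)), (284, -7.0, 1.0, np.float64(54.8)), (288, -5.0, 1.0, np.float64(56.1)), (292, -3.0, 1.0, np.float64(55.9)), (296, -1.0, 1.0, np.float64(56.0))]
322 [(252, -18.0, 5.0, np.float64(40.4)), (256, -17.0, 5.0, np.float64(43.1)), (260, -15.0, 5.0, np.float64(45.1)), (264, -13.0, 5.0, np.float64(45.8)), (268, -12.0, 5.0, np.float64(46.5)), (272, -10.0, 5.0, np.float64(47.2)), (276, -9.0, 5.0, np.float64(51.6)), (280, -10.0, 5.0, np.float64(58.0)), (284, -10.0, 5.0, np.float64(62.2)), (288, -10.0, 5.0, np.float64(66.4)), (292, -10.0, 5.0, np.float64(71.0)), (296, -10.0, 5.0, np.float64(74.8))]
[-1.5  0.5  5. ]
[-1.5 -0.9  4.8]
[-1.7 -0.7  5. ]
[-1.5 -0.2  6.1]
```

The force now reads 5 N up, which fits the stem on its stop with the cap sprung about 2 mm. On to knob 2.

Emit:
drive_tool:
  series:
    - [[0, -6, 0], 0]
    - [[0, -14, 0], 0]
    - [[0, -22, 0], 0]
    - [[0, -22, 10], 0]
    - [[0, -22, 24], 0]
    - [[0, -22, 38], 0]
    - [[0, -22, 47], 0]
    - [[0, -22, 50], 0]
    - [[0, -20, 50], 0]
    - [[0, -14, 50], 0]
    - [[0, -10, 50], 0]
    - [[0, -7, 50], 0]
    - [[0, -5, 50], 0]
    - [[0, -3.5, 50], 0]
    - [[0, -2, 50], 0]
    - [[0, -1, 50], 0]
    - [[0, 0, 50], 0]
    - [[0, 0, 50], 0]
    - [[0, 0, 50], 0]
    - [[0, 0, 50], 0]

```text
time_s: 7.38
tcp_pos: [0.5951, 0.0167, 0.0306]
ee_rot: [[-0.96, 0.0, -0.28], [0.28, 0.0, -0.96], [-0.0, -1.0, -0.0]]
ft_force: [-1.7, -0.1, 3.8]
grip_width: 0.0005
```

```bash
cat > chk.py <<'E'
from cell import readout, optics
from h import *
import sys
s=readout.state();print(s["tcp_pos"],s["ft_force"].round(1),s["tau"].round(2))
c=optics.capture("wrist");W=cloud(c);z=W[...,2]*1000
cv2.imwrite(f"pics/w_{sys.argv[1]}.png",np.clip(c["image"][:,:,::-1].astype(float)*1.6,0,255).astype(np.uint8))
o=np.array([.609,.0645]);R=np.array([[-.96,.281],[-.281,-.96]])
l=(W[...,:2]-o)@R.T*1000
for i in range(4):
    rr=np.hypot(l[...,0]+2,l[...,1]-50*i+0); out=[]
    m=(abs(l[...,0]+11)<2)&(abs(l[...,1]-50*i)<3.5)&(z<65)
    print("knob",i+1,"slope z near side",m.sum(),np.median(z[m]).round(2) if m.any() else None)
    m=(rr<5)&(z<70); print("    top",m.sum(),np.median(z[m]).round(2) if m.any() else None)
E
python3 chk.py 2
```

```text
[0.5950627  0.01666342 0.03057572] [-1.7 -0.1  3.8] [ -0.12 -37.96  13.92   2.96   0.52  -0.  ]
knob 1 slope z near side 137 49.72
    top 27 53.36
knob 2 slope z near side 282 53.1
    top 43 56.67
knob 3 slope z near side 179 56.91
    top 0 None
knob 4 slope z near side 213 56.84
    top 368 61.6
```

View pics/w_2.png

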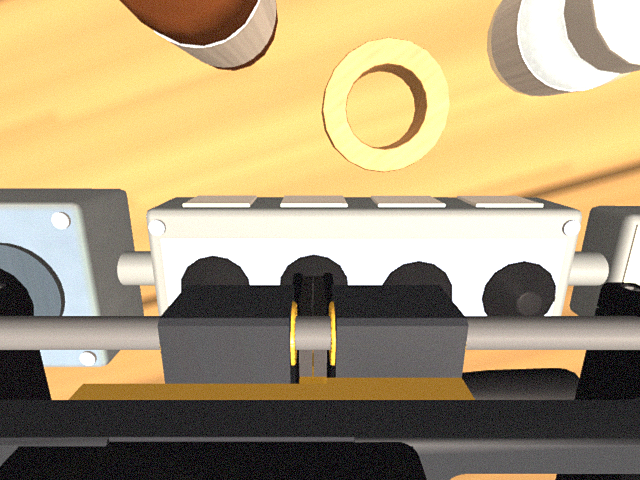

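Knob 2 reads 3.8 N, so I'll go 1 mm deeper for margin and then carry on to knob 3 from there.

Emit:
drive_tool:
  series:
    - [[0, 0.5, 0], 0]
    - [[0, 1, 0], 0]
    - [[0, 1, 0], 0]
    - [[0, 1, 0], 0]

```text
time_s: 7.77
tcp_pos: [0.5951, 0.0166, 0.0297]
ee_rot: [[-0.96, 0.0, -0.28], [0.28, 0.0, -0.96], [-0.0, -1.0, -0.0]]
ft_force: [-1.7, 1.6, 6.4]
grip_width: 0.0006
```

Emit:
drive_tool:
  series:
    - [[0, -6, 0], 0]
    - [[0, -14, 0], 0]
    - [[0, -22, 0], 0]
    - [[0, -22, 10], 0]
    - [[0, -22, 24], 0]
    - [[0, -22, 38], 0]
    - [[0, -22, 47], 0]
    - [[0, -22, 50], 0]
    - [[0, -20, 50], 0]
    - [[0, -14, 50], 0]
    - [[0, -10, 50], 0]
    - [[0, -7, 50], 0]
    - [[0, -5, 50], 0]
    - [[0, -3.5, 50], 0]
    - [[0, -2, 50], 0]
    - [[0, -1, 50], 0]
    - [[0, 0, 50], 0]
    - [[0, 0, 50], 0]
    - [[0, 0, 50], 0]
    - [[0, 0, 50], 0]

```text
time_s: 9.43
tcp_pos: [0.5811, -0.0313, 0.0301]
ee_rot: [[-0.96, 0.001, -0.28], [0.28, 0.0, -0.96], [-0.001, -1.0, -0.0]]
ft_force: [-2.6, 0.3, 5.6]
grip_width: 0.0006
```

```bash
python3 chk.py 3
```

```text
[ 0.58108492 -0.03131334  0.03006889] [-2.6  0.3  5.6] [ 1.000e-02 -3.627e+01  1.356e+01  2.780e+00  6.500e-01  0.000e+00]
knob 1 slope z near side 137 49.56
    top 315 54.03
knob 2 slope z near side 140 49.74
    top 24 52.77
knob 3 slope z near side 294 52.69
    top 47 56.08
knob 4 slope z near side 178 57.07
    top 0 None
```

Emit:
drive_tool:
  series:
    - [[0, 0, 0], 0]
    - [[0, 0, 0], 0]
    - [[0, 0, 0], 0]

```text
time_s: 9.73
tcp_pos: [0.5811, -0.0313, 0.03]
ee_rot: [[-0.96, 0.001, -0.28], [0.28, 0.0, -0.96], [-0.0, -1.0, -0.0]]
ft_force: [-1.4, -0.0, 5.8]
grip_width: 0.0004
```

Emit:
drive_tool:
  series:
    - [[0, -6, 0], 0]
    - [[0, -14, 0], 0]
    - [[0, -22, 0], 0]
    - [[0, -22, 10], 0]
    - [[0, -22, 24], 0]
    - [[0, -22, 38], 0]
    - [[0, -22, 47], 0]
    - [[0, -22, 50], 0]
    - [[0, -20, 50], 0]
    - [[0, -14, 50], 0]
    - [[0, -10, 50], 0]
    - [[0, -7, 50], 0]
    - [[0, -5, 50], 0]
    - [[0, -3.5, 50], 0]
    - [[0, -2, 50], 0]
    - [[0, -1, 50], 0]
    - [[0, 0, 50], 0]
    - [[0, 0, 50], 0]
    - [[0, 0, 50], 0]
    - [[0, 0, 50], 0]

```text
time_s: 11.4
tcp_pos: [0.567, -0.0793, 0.03]
ee_rot: [[-0.96, 0.0, -0.28], [0.28, -0.0, -0.96], [-0.0, -1.0, -0.0]]
ft_force: [-1.5, 0.6, 5.5]
grip_width: 0.0008
```

Emit:
drive_tool:
  series:
    - [[0, 0, 0], 0]
    - [[0, 0, 0], 0]
    - [[0, 0, 0], 0]

```text
time_s: 11.65
tcp_pos: [0.5671, -0.0793, 0.03]
ee_rot: [[-0.96, 0.0, -0.28], [0.28, -0.0, -0.96], [-0.0, -1.0, -0.0]]
ft_force: [-2.2, 0.3, 5.7]
grip_width: 0.0003
```

```bash
python3 chk.py 4
```

```text
[ 0.56705109 -0.07934017  0.03003302] [-2.2  0.3  5.7] [-2.000e-02 -3.559e+01  1.344e+01  2.760e+00  6.600e-01  0.000e+00]
knob 1 slope z near side 103 49.69
    top 1 52.14
knob 2 slope z near side 141 49.78
    top 328 54.02
knob 3 slope z near side 142 49.64
    top 24 53.07
knob 4 slope z near side 285 52.52
    top 40 55.9
```

All four presses gave a steady 4–6 N. I'll lift 25 mm, staying within 5 cm of the strip, and check knob 4 once released.

Emit:
drive_tool:
  series:
    - [[0, -6, 0], 0]
    - [[0, -14, 0], 0]
    - [[0, -22, 0], 0]
    - [[0, -25, 0], 0]
    - [[0, -25, 0], 0]

```text
time_s: 12.12
tcp_pos: [0.5678, -0.0793, 0.0554]
ee_rot: [[-0.96, 0.003, -0.28], [0.28, 0.0, -0.96], [-0.002, -1.0, -0.001]]
ft_force: [0.2, 0.3, -0.2]
grip_width: 0.0004
```

```bash
python3 chk.py 5
```

```text
[ 0.56780268 -0.07934427  0.05541072] [ 0.2  0.3 -0.2] [-3.000e-02 -3.791e+01  1.482e+01  3.260e+00  2.000e-02 -0.000e+00]
knob 1 slope z near side 109 49.65
    top 255 54.0
knob 2 slope z near side 110 49.76
    top 244 53.99
knob 3 slope z near side 107 49.75
    top 248 53.95
knob 4 slope z near side 111 49.73
    top 159 53.9
```

All four tops are level at 54 mm (out read 62 mm), so they're in. Coming away upwards.

Emit:
drive_tool:
  series:
    - [[0, -15, 0], 0]
    - [[0, -35, 0], 0]
    - [[0, -60, 0], 0]
    - [[0, -85, 0], 0]
    - [[0, -110, 0], 0]
    - [[0, -130, 0], 0]
    - [[0, -140, 0], 0]
    - [[0, -140, 0], 0]
    - [[0, -140, 0], 0]
    - [[0, -140, 0], 0]
    - [[0, -140, 0], 0]

```text
time_s: 13.08
tcp_pos: [0.5659, -0.0795, 0.1922]
ee_rot: [[-0.96, -0.004, -0.28], [0.28, -0.0, -0.96], [0.004, -1.0, 0.001]]
ft_force: [-0.1, 0.6, -0.9]
grip_width: 0.0004
```

```bash
python3 chk.py 6
python3 - <<'E'
from cell import optics
from h import *
from h import load
for n in["side","scene"]:
    c=optics.capture(n);cv2.imwrite(f"pics/{n}6.png",c["image"][:,:,::-1])
    a=cloud(load(n+"0"));b=cloud(c)
    if n=="scene":
        m=abs(c["image"].astype(int)-load("scene0")["image"]).max(-1)>40;m[:240,230:480]=0;print("changed px",m.sum(),np.argwhere(m)[:5])
c=optics.capture("scene");W=cloud(c);c0=load("scene2");W2=cloud(c0)
for nm,(x,y) in dict(main=(.6385,.161)).items():
    for Q in (cloud(load("scene0")),W2,W):
        m=np.hypot(Q[...,0]-x,Q[...,1]-y)<.012;print(nm,np.nanmedian(Q[m][:,2]))
E
```

```text
[ 0.56593755 -0.07945845  0.19215832] [-0.1  0.6 -0.9] [ -0.   -34.78  18.47   4.05   0.08   0.  ]
knob 1 slope z near side 36 49.41
    top 100 53.96
knob 2 slope z near side 34 49.85
    top 93 53.93
knob 3 slope z near side 38 49.65
    top 94 53.94
knob 4 slope z near side 38 49.71
    top 95 54.11
changed px 278 [[247 281]
 [247 282]
 [247 283]
 [247 284]
 [247 285]]
main 0.07709459199661456
main 0.07735172827796061
main 0.07550216309696106
```

View pics/side6.png

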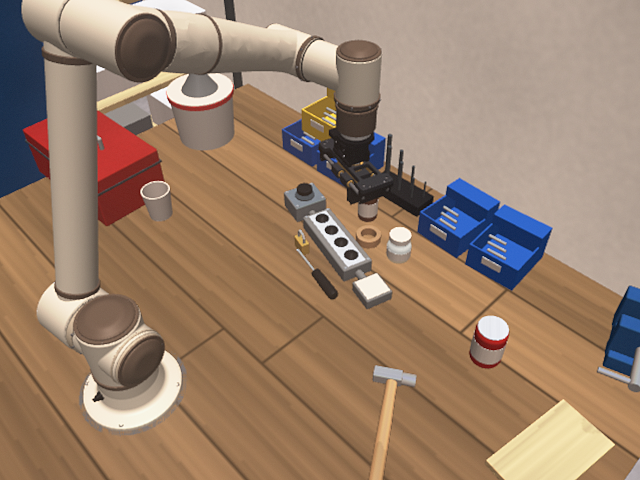

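The side view shows everything in place, with the main switch at (304,190) still out and the bystanders where they were. Handing in.

```bash
python3 -c "
from cell import r,readout
print(readout.state()['qvel'].round(4)); print(r.job_done())"
```

```text
[-0.0013 -0.0058  0.0054  0.0007 -0.0004 -0.    ]
the job is handed in; nothing more can be done
None
```

All four switch knobs are pushed in, in order from the isolator end. I used the shut fingertips and kept them about 3.5 cm or less above the strip until the last knob was in. The arm then came straight up and I handed the job in at about 13 s.

**Knobs:** after release, all four tops read level at 54.0 mm on the wrist camera. Out, they read about 62 mm. The text gives 55 mm in and 63 mm out, so the camera reads about 1 mm low throughout. Each press ended at a measured 4–6 N.

**Main switch and bystanders:** the main switch was never touched. Its depth readings were 77.1 mm at the start and 75.5 mm at the end; I put this down to noise. The last side picture shows the bystanders where they were. A scene-image comparison found 278 changed pixels in the area checked. The few I listed lie on the strip, and I did not trace the rest.

**Disagreements:**
- **Tool point:** the reported TCP lies about 22–23 mm beyond the real fingertips, in all three cameras. My first descent therefore stopped short of knob 1 without touching it, and I corrected for this from the depth images.
- **Force:** the reading stayed near zero while knob 1 was moving. It rose only once the knob was on its stop, so I relied on depth as well as force.
- **Knob height:** triangulating the knobs gave heights about 5 mm lower than the depth images, so I went by depth.

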